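# Hold open the light base's diffuser flap at its balance point

## Robot

A 6-joint arm with a two-finger parallel gripper is mounted at the origin on the work surface. World frame = base frame: x ahead of the robot, y to its left, z up, the work surface at z = 0. Lengths are in m, angles in rad, forces in N, time in s.
With the tool pointing down it reaches from about 0.35 to 0.85 m from the base axis. Payload 8.1 kg.
Tool frame: the origin (TCP) lies at the centre of the arm's flange, where the gripper is bolted on; the fingertips stand 186 mm ahead of it and the grasp point (between the pads) lies 167 mm ahead of it; z points along the fingers, y is the line along which they close (so a half turn about z gives the same grasp; the last joint's range is limited). The gripper opens to 93 mm and grips with 3 to 60 N. Pads are 15 mm wide; open, the fingers measure 128 mm over their backs; the gripper's body (75 mm by 188 mm) begins 65 mm behind the grasp point.
Start: joints at [-1.302, 0.13, 1.488, -0, 1.523, -0.085], TCP at [0.208, -0.563, 0.405] pointing down, gripper open.
Joint ranges: [-2.96, 2.96], [-0.89, 2.26], [0.02, 2.5], [-1.34, 4.48], [0, 2.73], [-2.66, 2.66]. Speed limits (rad/s): [2.39, 2.39, 2.79, 3.14, 3.14, 3.14].

## Interface

Orientations are given as a rotation vector (axis times angle).
In Python, from plant import read_state, read_camera, camera_params, robot gives the robot as it stands.
- The arm moves only by the tool carry_out, never from a script. Its argument "targets" is a list of rows, each an object of numbers: "hand": the opening in per cent of the stroke, from 0 (shut) to 100 (fully open); "x", "y", "z": the shift along the tool's x, y, z in m; "ax", "ay", "az": the turn, a rotation vector about the tool's x, y, z in rad. In form: [{"hand": .., "x": .., "y": .., "z": .., "ax": .., "ay": .., "az": ..}, ...]. A call has 1 to 8 rows; each row is the pose to reach, as a shift and turn from the pose commanded when the call began, along the tool's axes at that moment; what a row does not reach only later rows make up. A row lasts 1/8 s, in which the tool goes at most 62.5 mm and 10.7 degrees, less where a joint would pass 70% of its speed; a pose out of reach is approached as far as the arm can. A call with a gripper value outside its range is refused whole. The fingers move at their own pace and stop on an object; "newtons" is the grip in N (left out, the last holds). Time passes only in rows, so rows that repeat a pose let the fingers close. It gives the time, the measured TCP pose, the force, the opening and the grip force at its end, in the units of the state.
- read_state(): the state, without advancing time (a new reading comes with each control period).
- read_camera(name): name is "scene" or "top"; returns (picture, depth): 420x560x3 uint8, blue, green, red; 420x560 float32, m along the optical axis (not along the pixel's ray), 0 where there is no reading.
- camera_params(name): a dict with "fx", "fy", "cx", "cy" (pixels), "k1" (the pictures are not rectified: a ray, as slopes to the right and down, at radius r is drawn at 1 + k1 r^2 times it, then the intrinsics apply), "position" and "rotation" of the camera in the world. Camera axes: x right, y up, looking along -z (the intrinsics and any distortion apply to the point x, -y, -z); pixel columns grow to the right and rows downward; lengths in m; the calibration is good to about 2 mm. A picture is of the moment at which its call begins. camera_params takes no time and is no camera call.
- robot.close_job(): hands the job in; it is judged then, once.
The state is a dict: "t": time; "q": joint angles; "dq": joint speeds; "joint_torque": joint torques, N m; "tool_pos": TCP position; "orientation": TCP orientation; "force": force on the tool from outside, world axes, zero at the start; "wrist_torque": the same for the moment, N m; "opening": finger opening in m; "gripper_force": force on a finger pad.
Only numpy, scipy, OpenCV 4.12 (cv2) and the standard library are available. Lean on these libraries where they do the work, as an engineer would, in place of code of your own. Each camera call takes 0.05 s, during which the arm holds its last target. There are 200 camera calls.

## Task

The photo light base needs dusting inside: turn all three captive wing bolts on its diffuser flap anticlockwise to their end stops while the flap is still shut, then swing the flap up by its blue pull tab to its balance point, standing straight up, and hold it there still for at least a second. It has no stay, so never let it drop or go over backwards; finish while still gripping the flap upright, so that a colleague can clean underneath, and leave the jewellery and other things on the bench where they are.

Things in the scene. Friction and masses are not known exactly. Their poses are not given: they have to be found in the camera images.
- light_base: white LED light base for product photos, fixed to the bench: an open-topped housing 190 mm (its x) by 320 mm (its y) by 70 mm high, closed by the flap. Origin at the centre of its underside on the bench; its +x points from the front (bolts and pull tab, towards the robot) to the back (hinge). Its place and yaw vary.
- flap (a joint): angle of the hinged diffuser flap (opal sheet in aluminium frame, 185 mm hinge to front edge, 320 mm wide, 8 mm thick, 0.45 to 0.7 kg): 0 = shut, level; grows as the front edge is lifted; 1.57 = straight up, its balance point. Free hinge without stay: off balance it falls shut, or over the back (to 2.5). Cannot be lifted while any bolt is fastened.
- flap_hinge (a point): point on the hinge pin at mid-width, 76 mm above the bench at the back of the housing; the pin runs along the light base's y. A flap swung up by the tab may lag some hundredths of a rad behind the fingers' arc about this point, as the tab drags in the grip; correct by eye or by its reading.
- flap_tab (a point): gripping point of the blue pull tab, which stands 40 mm out from the middle of the flap's front edge: 14 mm wide (along the hinge), 8 mm thick, free below when shut (74 mm above the bench). The point is 25 mm out from that edge and 210 mm from the hinge pin (2 mm below it when shut); with the flap upright it is right above the pin. Gripped by its two sides, the tab can turn between the fingers.
- bolt_left (a joint): turn of the left (+y of the light base) captive quarter-turn bolt: 0 = fastened, wing pointing front to back; it grows as the knob is turned anticlockwise seen from above, to a firm end stop at 1.57, wing along the flap's front edge = fully released. Starts somewhere in 0 to 0.35; light friction (0.04 N m), stays where it is left.
- bolt_left_grip (a point): grip point of the left (+y of the light base) bolt's black wing knob, on its turning axis, 22 mm above the flap's face (100 mm above the bench when shut). The wing is 36 mm long (along this point's x), 12 mm wide (along its y), from 5 to 28 mm above the flap. The knob axis is 20 mm behind the flap's front edge; the three stand 110 mm apart and ride on the flap.
- bolt_mid (a joint): turn of the middle captive quarter-turn bolt: 0 = fastened, wing pointing front to back; it grows as the knob is turned anticlockwise seen from above, to a firm end stop at 1.57, wing along the flap's front edge = fully released. Starts somewhere in 0 to 0.35; light friction (0.04 N m), stays where it is left.
- bolt_mid_grip (a point): grip point of the middle bolt's black wing knob, on its turning axis, 22 mm above the flap's face (100 mm above the bench when shut). The wing is 36 mm long (along this point's x), 12 mm wide (along its y), from 5 to 28 mm above the flap. The knob axis is 20 mm behind the flap's front edge; the three stand 110 mm apart and ride on the flap.
- bolt_right (a joint): turn of the right (-y of the light base) captive quarter-turn bolt: 0 = fastened, wing pointing front to back; it grows as the knob is turned anticlockwise seen from above, to a firm end stop at 1.57, wing along the flap's front edge = fully released. Starts somewhere in 0 to 0.35; light friction (0.04 N m), stays where it is left.
- bolt_right_grip (a point): grip point of the right (-y of the light base) bolt's black wing knob, on its turning axis, 22 mm above the flap's face (100 mm above the bench when shut). The wing is 36 mm long (along this point's x), 12 mm wide (along its y), from 5 to 28 mm above the flap. The knob axis is 20 mm behind the flap's front edge; the three stand 110 mm apart and ride on the flap.
- amber_bracelet: loose bracelet of amber beads lying flat, 69 mm across, 11 mm high; origin at the centre of its underside. Not part of the job.
- pearl_bracelet: loose bracelet of white pearls lying flat, 66 mm across, 10 mm high; origin at the centre of its underside. Not part of the job.
- shell: loose white spiral shell standing on its base, 46 mm across, 52 mm high; origin at the centre of its underside. Not part of the job.
- ring_box: closed blue ring box, 58 x 58 x 46 mm; origin at the centre of its underside. Not part of the job.
- kraft_box: small brown cardboard box, 70 x 70 x 50 mm; origin at the centre of its underside. Not part of the job.
- wire_spool: white wire spool standing on end, 42 mm across, 48 mm high; origin at the centre of its underside. Not part of the job.
- bead_jar: small green glass jar with metal lid, 54 mm across, 70 mm high; origin at the centre of its underside. Not part of the job.
Not all that is in view belongs to the job. Several things have the shape of the pearl_bracelet; the one meant has the colours described above. Leave any turquoise look-alike of the bead_jar alone.

How it is judged:
On the way, in this order (a step that is already met when the one before it is completed fails the run):
1. all three bolts turned to their end stops while the flap is still shut (value of joint each of bolt_left, bolt_mid, bolt_right above 1.4 rad and value of joint flap below 0.06 rad), for 0.2 s.
2. the flap stands still at its balance point in the grip of the fingers for a second (value of joint flap between 1.49 and 1.65 rad and velocity of joint flap between -0.06 and 0.06 rad/s and contact force between the fingers and flap above 2 N), for 1 s.
At the end, for the whole second after the job is handed in: The flap stands within about 4.5 degrees (0.08 rad) of upright (1.57 rad), at rest (under 0.06 rad/s), gripped by the fingers with more than 2 N and carried or propped by nothing else on the bench; all three bolts are at their end stops (over 1.40 of 1.57 rad) (all of step 2 and value of joint each of bolt_left, bolt_mid, bolt_right above 1.4 rad and contact force between flap and amber_bracelet below 0.2 N and contact force between flap and pearl_bracelet below 0.2 N and contact force between flap and shell below 0.2 N and contact force between flap and ring_box below 0.2 N and contact force between flap and kraft_box below 0.2 N and contact force between flap and wire_spool below 0.2 N and contact force between flap and bead_jar below 0.2 N); the arm keeps its last pose, push and grip.
It fails at once if the flap goes over backwards (beyond 1.9 rad) (value of joint flap above 1.9 rad).
It fails at once if the flap is let drop (falls faster than 2 rad/s) (velocity of joint flap below -2 rad/s).
It fails at once if another thing on the bench is pushed more than 25 mm away or knocked over (distance of any of amber_bracelet, pearl_bracelet, shell, ring_box, kraft_box, wire_spool, bead_jar from where it was at the start of the episode above 0.025 m or angle between any of amber_bracelet, pearl_bracelet, shell, ring_box, kraft_box, wire_spool, bead_jar's own z axis and vertical above 0.6 rad).
It also fails if it takes over 72 s, if anything falls off the work surface, if the arm or the gripper's body presses on something with over 40 N, if the wrist force passes 120 N, or if a joint passes its speed limit or range.

## Working session

There is one attempt and no reset: what is moved stays moved. The work goes in short steps, Python scripts to look and compute and a tool call to move; the robot and the scene stay as the last step left them, time stands still between calls to the robot, and variables do not carry over. Pictures are saved under pics/ and viewed, at most 10 in all, crops included, and the job is handed in when it is done.

Besides the shell and the picture viewer there is one more tool, called after ">>>" by a JSON object that holds its "method" and its "body". carry_out: Moves the arm, as the interface text tells. Its arguments: {"type":"object","properties":{"targets":{"type":"array","items":{"type":"object","properties":{"hand":{"type":"number"},"x":{"type":"number"},"y":{"type":"number"},"z":{"type":"number"},"ax":{"type":"number"},"ay":{"type":"number"},"az":{"type":"number"}}}},"newtons":{"type":"number"}},"required":["targets"]}

```bash
mkdir -p pics; cat > h.py <<'E'
import numpy as np, cv2
from plant import read_state, read_camera, camera_params, robot
from scipy.spatial.transform import Rotation as R
def cam(n):
    p=camera_params(n); rot=np.array(p["rotation"])
    if rot.shape!=(3,3): rot=R.from_rotvec(rot).as_matrix() if rot.size==3 else R.from_quat(rot).as_matrix()
    return p,rot,np.array(p["position"])
def ray(n,u,v):
    p,rot,pos=cam(n)
    K=np.array([[p["fx"],0,p["cx"]],[0,p["fy"],p["cy"]],[0,0,1]])
    s=cv2.undistortPoints(np.array([[[u,v]]],float),K,np.array([p["k1"],0,0,0]))[0,0]
    return pos, rot@np.array([s[0],-s[1],-1.])
def onplane(n,u,v,z):
    o,d=ray(n,u,v); return o+d*(z-o[2])/d[2]
def proj(n,P):
    p,rot,pos=cam(n); c=rot.T@(np.array(P)-pos); s=np.array([c[0],-c[1]])/-c[2]
    s=s*(1+p["k1"]*(s@s)); return np.array([p["fx"]*s[0]+p["cx"],p["fy"]*s[1]+p["cy"]])
E
python3 - <<'E'
from h import *
for n in("scene","top"):
    im,d=read_camera(n); cv2.imwrite(f"pics/{n}0.png",im); np.savez(f"{n}0.npz",im=im,d=d); print(camera_params(n))
print(read_state())
E
```

```text
{'fx': 399.5882625761984, 'fy': 399.5882625761984, 'cx': 279.4233510114918, 'cy': 213.5135089809768, 'k1': -0.09064531506731892, 'position': array([ 1.07916535, -0.71497957,  0.68188547]), 'rotation': array([0.94634103, 0.27013828, 0.46332846])}
{'fx': 380.2863282032253, 'fy': 380.2863282032253, 'cx': 273.60716271207383, 'cy': 208.50578218559477, 'k1': -0.05282041258962949, 'position': array([0.50652344, 0.02200627, 1.16383106]), 'rotation': array([ 0.08339883, -0.1291122 , -1.56812565])}
{'t': 0.1, 'q': array([-1.30235534e+00,  1.31068903e-01,  1.48916490e+00, -2.34526426e-05,
        1.52302378e+00, -8.53875331e-02]), 'dq': array([-0.00176445, -0.00264185, -0.00317492, -0.00020178, -0.00078428,
       -0.00132139]), 'joint_torque': array([ 2.08920988e-03, -5.61337531e+01, -4.93097806e+01,  7.69923138e-02,
        2.89803219e-02, -4.36520111e-05]), 'tool_pos': array([ 0.20786266, -0.56261907,  0.40380511]), 'orientation': array([-3.09092664e+00, -5.52608154e-01,  2.75529108e-04]), 'force': array([ 0.16200777, -0.5425012 , -0.11536759]), 'wrist_torque': array([0.01506206, 0.03631799, 0.00708397]), 'gripper_force': 0.0, 'opening': 0.09272062862509496}
```

View pics/top0.png

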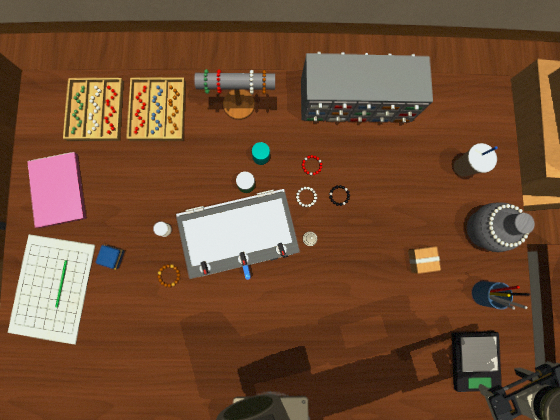

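View pics/scene0.png

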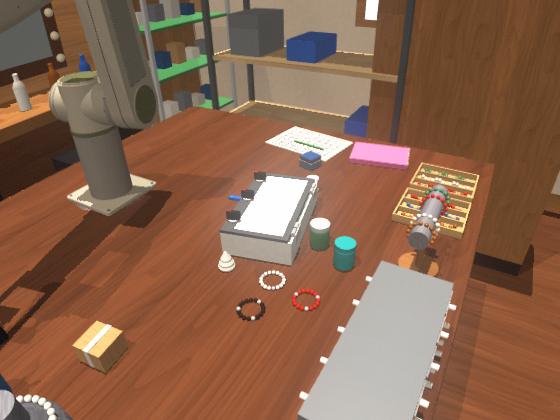

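The top view shows the light base near (238,233). The three black wing knobs are near (205,268), (243,259) and (282,251), and the blue tab is at (247,272). Possible mix-ups for the tab: the blue ring box at (110,257) and the blue pen cup at (490,295). For the knobs: the black bracelet at (340,195). The tab and knobs are the ones on the flap's front edge.

```bash
python3 - <<'E'
from h import *
f=np.load("top0.npz"); im=f["im"]
hsv=cv2.cvtColor(im,cv2.COLOR_BGR2HSV)
x0,y0,x1,y1=165,180,310,290
cv2.imwrite("pics/crop0.png",cv2.resize(im[y0:y1,x0:x1],None,fx=5,fy=5,interpolation=cv2.INTER_CUBIC))
def blobs(m,lo,hi=1e9):
    m=m.astype(np.uint8); m2=np.zeros_like(m); m2[y0:y1,x0:x1]=m[y0:y1,x0:x1]
    n,l,s,c=cv2.connectedComponentsWithStats(m2)
    return [(c[i],s[i,4],(l==i)) for i in range(1,n) if lo<=s[i,4]<hi]
def ext(mask,z):
    P=np.array([onplane("top",u,v,z)[:2] for v,u in zip(*np.nonzero(mask))])
    w,V=np.linalg.eigh(np.cov(P.T)); return P.mean(0),np.sqrt(12*w),np.arctan2(V[1,1],V[0,1])
for name,m,z,lo,hi in(("white",(hsv[...,2]>200)&(hsv[...,1]<40),.078,1500,1e9),("blue",(hsv[...,0]>95)&(hsv[...,0]<125)&(hsv[...,1]>150)&(hsv[...,2]>120),.078,8,200),("dark",hsv[...,2]<38,.106,12,200)):
    for c,a,mk in blobs(m,lo,hi):
        print(name,c.round(1),a,*[np.round(e,4) for e in ext(mk,z)])
        if name=="white":
            cn=cv2.findContours(mk.astype(np.uint8),0,2)[0][0]; b=cv2.boxPoints(cv2.minAreaRect(cn))
            P=np.array([onplane("top",*p,.078)[:2] for p in b]); print(P.round(4).tolist())
E
```

```text
Traceback (most recent call last):
  File "h.py", line 14, in onplane
    o,d=ray(n,u,v); return o+d*(z-o[2])/d[2]
        ~~~^^^^^^^
  File "h.py", line 9, in ray
    p,rot,pos=cam(n)
              ~~~^^^
  File "h.py", line 5, in cam
    p=camera_params(n); rot=np.array(p["rotation"])
ValueError: time passes only in moves, steps and waits
```

View pics/crop0.png

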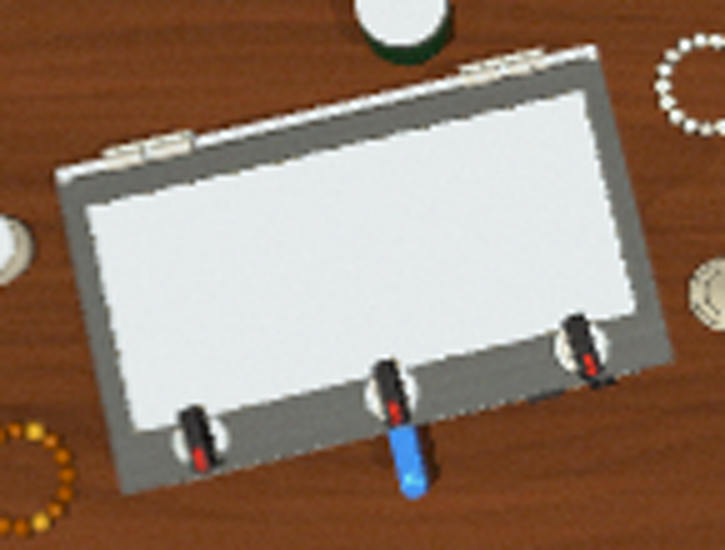

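The crop shows the three black wings, each with a red mark at its front end, at about (205,268), (243,258) and (281,249), and the blue tab at (247,272). I'll cache the calibration and measure.

```bash
sed -i 's/^def cam(n):/import functools\n@functools.lru_cache(None)\ndef cam(n):/' h.py; python3 - <<'E'
from h import *
im=np.load("top0.npz")["im"]; hsv=cv2.cvtColor(im,cv2.COLOR_BGR2HSV); h,s,v=[hsv[...,i].astype(int) for i in range(3)]
def best(m,lo,hi):
    m=m.astype(np.uint8); m2=np.zeros_like(m); m2[180:290,165:310]=m[180:290,165:310]
    n,l,st,c=cv2.connectedComponentsWithStats(m2,connectivity=8)
    return [(c[i],st[i,4],l==i) for i in range(1,n) if lo<=st[i,4]<hi]
def ext(mask,z):
    P=np.array([onplane("top",a,b,z)[:2] for b,a in zip(*np.nonzero(mask))])
    w,V=np.linalg.eigh(np.cov(P.T)); return P.mean(0).round(4),np.sqrt(12*w).round(4),np.arctan2(V[1,1],V[0,1]).round(3)
for c,a,m in best((v>195)&(s<40),1500,1e9):
    print("sheet",c.round(1),a,ext(m,.078))
yaw=None
for c,a,m in best((h>95)&(h<125)&(s>130)&(v>100),8,200): print("tab",c.round(1),a,ext(m,.078))
for c,a,m in best((v<60),8,200): print("dark",c.round(1),a,ext(m,.106))
red=((h<6)|(h>174))&(s>170)&(v>120)
for c,a,m in best((v<60)|red,12,200): print("wing",c.round(1),a,ext(m,.106))
for c,a,m in best(red,2,200): print("red",c.round(1),a,ext(m,.106))
# frame outline
g=((s<75)&(v>60)).astype(np.uint8); mk=max(best(g,1500,1e9),key=lambda t:t[1])[2].astype(np.uint8)
b=cv2.boxPoints(cv2.minAreaRect(cv2.findContours(mk,0,2)[0][0])); print(b.round(1).tolist(),[onplane("top",*p,.078)[:2].round(4).tolist() for p in b])
E
```

```text
sheet [236.4 231.7] 4647 (array([0.5876, 0.0962]), array([0.1309, 0.2904]), np.float64(1.801))
tab [246.2 271.6] 69 (array([0.4749, 0.0677]), array([0.0147, 0.0375]), np.float64(-2.91))
dark [247.8 189.2] 55 (array([0.7054, 0.0637]), array([0.0172, 0.0505]), np.float64(1.841))
dark [280.6 246.1] 23 (array([ 0.5454, -0.0282]), array([0.0098, 0.0216]), np.float64(-2.699))
dark [242.7 255.8] 22 (array([0.5188, 0.0766]), array([0.0102, 0.0243]), np.float64(-2.79))
dark [204.4 266. ] 37 (array([0.491 , 0.1814]), array([0.011 , 0.0301]), np.float64(-2.652))
wing [247.8 189.2] 55 (array([0.7054, 0.0637]), array([0.0172, 0.0505]), np.float64(1.841))
wing [281.3 249.2] 38 (array([ 0.5369, -0.03  ]), array([0.0099, 0.043 ]), np.float64(-2.893))
wing [242.9 257.4] 30 (array([0.5143, 0.0761]), array([0.0097, 0.0342]), np.float64(-2.952))
wing [204.4 267. ] 45 (array([0.4883, 0.1813]), array([0.0124, 0.0334]), np.float64(-2.828))
red [282.5 252.5] 6 (array([ 0.5277, -0.0334]), array([0.0043, 0.0105]), np.float64(-2.822))
red [243.4 262. ] 8 (array([0.5018, 0.0746]), array([0.0049, 0.0124]), np.float64(-3.132))
red [204.5 271.5] 8 (array([0.476 , 0.1809]), array([0.0051, 0.0112]), np.float64(-3.118))
[[173.6999969482422, 212.0], [283.6000061035156, 186.39999389648438], [299.29998779296875, 253.6999969482422], [189.39999389648438, 279.29998779296875]] [[0.6439, 0.2768], [0.7195, -0.0391], [0.5249, -0.0827], [0.4536, 0.227]]
```

```bash
cat >> h.py <<'E'
YAW=.229; X=np.array([np.cos(YAW),np.sin(YAW)]); Y=np.array([-X[1],X[0]])
MID=np.array([.513,.0758]); TAB=MID-.045*X; HINGE=TAB+.21*X
K={"right":MID-.11*Y,"mid":MID,"left":MID+.11*Y,"tab":TAB,"hinge":HINGE}
def go(xy,zg,th):
    "shift/turn in tool axes to put the grasp point at xy,zg, tool down, tool x at world angle th"
    s=read_state(); R0=R.from_rotvec(s["orientation"]); R1=R.from_euler("z",th)*R.from_euler("x",np.pi)
    d=R0.inv().apply(np.r_[xy,zg+.167]-s["tool_pos"]); a=(R0.inv()*R1).as_rotvec()
    print("t",round(s["t"],2),"open",round(s["opening"],4),"gf",s["gripper_force"],"F",s["force"].round(1),"pos",s["tool_pos"].round(4)); print("shift",d.round(4),"turn",a.round(3))
E
python3 -c "
from h import *
print(K); go(K['right'],.165,YAW+.15)"
```

```text
{'right': array([ 0.53797041, -0.03132833]), 'mid': array([0.513 , 0.0758]), 'left': array([0.48802959, 0.18292833]), 'tab': array([0.46917478, 0.06558483]), 'hinge': array([0.67369249, 0.11325562])}
t 0.1 open 0.0927 gf 0.0 F [ 0.2 -0.5 -0.1] pos [ 0.2079 -0.5626  0.4038]
shift [ 0.4937 -0.3839  0.0725] turn [-0.002 -0.    -0.025]
```

>>> {"method": "carry_out", "body": {"targets": [{"x": 0.494,"y": -0.384,"z": 0.03,"az": -0.025,"hand": 40},{"x": 0.494,"y": -0.384,"z": 0.03,"az": -0.025,"hand": 40},{"x": 0.494,"y": -0.384,"z": 0.03,"az": -0.025,"hand": 40},{"x": 0.494,"y": -0.384,"z": 0.03,"az": -0.025,"hand": 40},{"x": 0.494,"y": -0.384,"z": 0.03,"az": -0.025,"hand": 40},{"x": 0.494,"y": -0.384,"z": 0.03,"az": -0.025,"hand": 40},{"x": 0.494,"y": -0.384,"z": 0.03,"az": -0.025,"hand": 40},{"x": 0.494,"y": -0.384,"z": 0.03,"az": -0.025,"hand": 40}], "newtons": 15}}

```text
schema error: expected keys hand, x, y, z, ax, ay, az
```

```bash
python3 -c "
from h import *
go(K['right'],.165,YAW+.15)"
```

```text
t 0.1 open 0.0927 gf 0.0 F [ 0.2 -0.5 -0.1] pos [ 0.2079 -0.5626  0.4038]
shift [ 0.4937 -0.3839  0.0725] turn [-0.002 -0.    -0.025]
```

All keys are required in every row.

>>> {"method": "carry_out", "body": {"targets": [{"x": 0.494,"y": -0.384,"z": 0.03,"ax": 0,"ay": 0,"az": -0.025,"hand": 40},{"x": 0.494,"y": -0.384,"z": 0.03,"ax": 0,"ay": 0,"az": -0.025,"hand": 40},{"x": 0.494,"y": -0.384,"z": 0.03,"ax": 0,"ay": 0,"az": -0.025,"hand": 40},{"x": 0.494,"y": -0.384,"z": 0.03,"ax": 0,"ay": 0,"az": -0.025,"hand": 40},{"x": 0.494,"y": -0.384,"z": 0.03,"ax": 0,"ay": 0,"az": -0.025,"hand": 40},{"x": 0.494,"y": -0.384,"z": 0.03,"ax": 0,"ay": 0,"az": -0.025,"hand": 40},{"x": 0.494,"y": -0.384,"z": 0.03,"ax": 0,"ay": 0,"az": -0.025,"hand": 40},{"x": 0.494,"y": -0.384,"z": 0.03,"ax": 0,"ay": 0,"az": -0.025,"hand": 40}], "newtons": 15}}

```text
t: 1.1
tool_pos: [0.4722, -0.1367, 0.3805]
orientation: [3.085, 0.591, -0.0]
force: [0.3, -0.9, -0.2]
opening: 0.0372
gripper_force: 0.0
```

```bash
python3 -c "
from h import *
go(K['right'],.14,YAW+.15)"
```

```text
t 1.1 open 0.0372 gf 0.0 F [ 0.3 -0.9 -0.2] pos [ 0.4722 -0.1367  0.3805]
shift [ 0.1001 -0.0736  0.0735] turn [ 0.  0. -0.]
```

>>> {"method": "carry_out", "body": {"targets": [{"x": 0.1,"y": -0.074,"z": 0.03,"ax": 0,"ay": 0,"az": 0,"hand": 40},{"x": 0.1,"y": -0.074,"z": 0.03,"ax": 0,"ay": 0,"az": 0,"hand": 40},{"x": 0.1,"y": -0.074,"z": 0.073,"ax": 0,"ay": 0,"az": 0,"hand": 40},{"x": 0.1,"y": -0.074,"z": 0.073,"ax": 0,"ay": 0,"az": 0,"hand": 40},{"x": 0.1,"y": -0.074,"z": 0.073,"ax": 0,"ay": 0,"az": 0,"hand": 40}]}}

```text
t: 1.72
tool_pos: [0.5371, -0.0335, 0.3088]
orientation: [3.085, 0.59, 0.0]
force: [0.2, -0.2, -0.0]
opening: 0.0371
gripper_force: 0.0
```

```bash
python3 - <<'E'
from h import *
go(K['right'],.102,YAW+.15)
im,d=read_camera("scene"); cv2.imwrite("pics/s1.png",cv2.resize(im[120:270,190:350],None,fx=4,fy=4,interpolation=cv2.INTER_CUBIC))
for k in("left","mid","right"): print(k,proj("scene",np.r_[K[k],.106]).round(1))
print(proj("scene",np.r_[K["tab"],.078]).round(1))
E
```

```text
t 1.73 open 0.0371 gf 0.0 F [ 0.2 -0.2 -0. ] pos [ 0.5371 -0.0335  0.3088]
shift [ 0.0016 -0.0018  0.0398] turn [ 0.    -0.    -0.001]
left [259.9 172.3]
mid [247.4 190.4]
right [232.7 211.5]
[233.4 196.7]
```

View pics/s1.png

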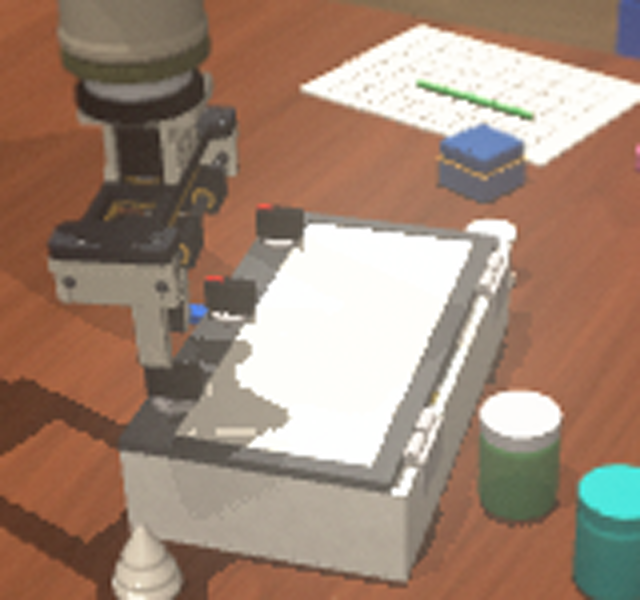

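The scene crop shows the fingers over the right knob, at crop (180,375). The left knob at crop (280,222) and the mid knob at (230,297) match my projections. I'm descending and gripping.

>>> {"method": "carry_out", "body": {"targets": [{"x": 0.0015,"y": -0.002,"z": 0.03,"ax": 0,"ay": 0,"az": 0,"hand": 40},{"x": 0.0015,"y": -0.002,"z": 0.039,"ax": 0,"ay": 0,"az": 0,"hand": 40},{"x": 0.0015,"y": -0.002,"z": 0.039,"ax": 0,"ay": 0,"az": 0,"hand": 40},{"x": 0.0015,"y": -0.002,"z": 0.039,"ax": 0,"ay": 0,"az": 0,"hand": 5},{"x": 0.0015,"y": -0.002,"z": 0.039,"ax": 0,"ay": 0,"az": 0,"hand": 5},{"x": 0.0015,"y": -0.002,"z": 0.039,"ax": 0,"ay": 0,"az": 0,"hand": 5},{"x": 0.0015,"y": -0.002,"z": 0.039,"ax": 0,"ay": 0,"az": 0,"hand": 5}]}}

```text
t: 2.65
tool_pos: [0.5376, -0.0295, 0.2695]
orientation: [-3.083, -0.592, 0.001]
force: [-5.3, 5.7, 7.5]
opening: 0.0115
gripper_force: 15.0
```

```bash
python3 -c "
from h import *
go(K['right'],.102,YAW+1.6)"
```

```text
t 2.65 open 0.0115 gf 14.990442842245102 F [-5.3  5.7  7.5] pos [ 0.5376 -0.0295  0.2695]
shift [-0.0003  0.0018  0.0005] turn [-0.002 -0.002 -1.45 ]
```

>>> {"method": "carry_out", "body": {"targets": [{"x": 0,"y": 0,"z": -0.001,"ax": 0,"ay": 0,"az": -0.18,"hand": 5},{"x": 0,"y": 0,"z": -0.001,"ax": 0,"ay": 0,"az": -0.36,"hand": 5},{"x": 0,"y": 0,"z": -0.001,"ax": 0,"ay": 0,"az": -0.54,"hand": 5},{"x": 0,"y": 0,"z": -0.001,"ax": 0,"ay": 0,"az": -0.72,"hand": 5},{"x": 0,"y": 0,"z": -0.001,"ax": 0,"ay": 0,"az": -0.9,"hand": 5},{"x": 0,"y": 0,"z": -0.001,"ax": 0,"ay": 0,"az": -1.08,"hand": 5},{"x": 0,"y": 0,"z": -0.001,"ax": 0,"ay": 0,"az": -1.26,"hand": 5},{"x": 0,"y": 0,"z": -0.001,"ax": 0,"ay": 0,"az": -1.42,"hand": 5}]}}

```text
t: 3.65
tool_pos: [0.537, -0.0292, 0.2696]
orientation: [-1.944, -2.463, -0.001]
force: [-6.6, 7.8, 3.8]
opening: 0.0122
gripper_force: 15.0
```

>>> {"method": "carry_out", "body": {"targets": [{"x": 0,"y": 0,"z": 0,"ax": 0,"ay": 0,"az": -0.04,"hand": 5},{"x": 0,"y": 0,"z": 0,"ax": 0,"ay": 0,"az": -0.04,"hand": 5}]}}

```text
t: 3.9
tool_pos: [0.537, -0.0292, 0.2696]
orientation: [-1.901, -2.496, -0.001]
force: [-5.5, 8.3, 3.0]
opening: 0.0121
gripper_force: 15.3
```

```bash
python3 -c "
from h import *
go(K['right'],.102,YAW+1.6);print(read_state()['wrist_torque'])"
```

```text
t 3.9 open 0.0121 gf 15.255808979272842 F [-5.5  8.3  3. ] pos [ 0.537  -0.0292  0.2696]
shift [-0.0023  0.0004  0.0005] turn [-0.002 -0.004  0.011]
[ 1.30335088  0.89192668 -0.26855573]
```

>>> {"method": "carry_out", "body": {"targets": [{"x": 0,"y": 0,"z": 0,"ax": 0,"ay": 0,"az": 0,"hand": 40},{"x": 0,"y": 0,"z": 0,"ax": 0,"ay": 0,"az": 0,"hand": 40},{"x": 0,"y": 0,"z": -0.04,"ax": 0,"ay": 0,"az": 0,"hand": 40},{"x": 0.03,"y": 0,"z": -0.04,"ax": 0,"ay": 0,"az": 0.18,"hand": 40},{"x": 0.06,"y": 0,"z": -0.04,"ax": 0,"ay": 0,"az": 0.36,"hand": 40},{"x": 0.09,"y": 0,"z": -0.04,"ax": 0,"ay": 0,"az": 0.54,"hand": 40},{"x": 0.11,"y": 0,"z": -0.04,"ax": 0,"ay": 0,"az": 0.72,"hand": 40},{"x": 0.11,"y": 0,"z": -0.04,"ax": 0,"ay": 0,"az": 0.9,"hand": 40}]}}

```text
t: 4.9
tool_pos: [0.5084, 0.0767, 0.31]
orientation: [2.805, 1.415, 0.001]
force: [0.7, 0.4, 0.5]
opening: 0.0368
gripper_force: 0.0
```

>>> {"method": "carry_out", "body": {"targets": [{"x": 0,"y": 0,"z": 0,"ax": 0,"ay": 0,"az": 0.18,"hand": 40},{"x": 0,"y": 0,"z": 0,"ax": 0,"ay": 0,"az": 0.36,"hand": 40},{"x": 0,"y": 0,"z": 0,"ax": 0,"ay": 0,"az": 0.54,"hand": 40},{"x": 0,"y": 0,"z": 0,"ax": 0,"ay": 0,"az": 0.54,"hand": 40},{"x": 0,"y": 0,"z": 0,"ax": 0,"ay": 0,"az": 0.54,"hand": 40}]}}

```text
t: 5.52
tool_pos: [0.5088, 0.0754, 0.3099]
orientation: [3.078, 0.628, 0.0]
force: [0.0, 0.0, 0.4]
opening: 0.0369
gripper_force: 0.0
```

```bash
sed -i 's/^MID=.*/MID=np.array([.5115,.0783])/' h.py; python3 - <<'E'
from h import *
go(K['mid'],.1025,YAW+.15)
im,d=read_camera("top"); cv2.imwrite("pics/t2.png",cv2.resize(im[180:290,165:310],None,fx=5,fy=5,interpolation=cv2.INTER_CUBIC))
E
```

```text
Traceback (most recent call last):
  File "h.py", line 22, in <module>
    K={"right":MID-.11*Y,"mid":MID,"left":MID+.11*Y,"tab":TAB,"hinge":HINGE}
                                                          ^^^
NameError: name 'TAB' is not defined
```

```bash
sed -i 's/^MID=.*/MID=np.array([.5115,.0783]); TAB=MID-.045*X; HINGE=TAB+.21*X/' h.py; python3 - <<'E'
from h import *
go(K['mid'],.1025,YAW+.15)
im,d=read_camera("top"); cv2.imwrite("pics/t2.png",cv2.resize(im[180:290,165:310],None,fx=5,fy=5,interpolation=cv2.INTER_CUBIC))
E
```

```text
t 5.53 open 0.0369 gf 0.0 F [0.  0.  0.4] pos [0.5088 0.0754 0.3099]
shift [ 0.0036 -0.0016  0.0404] turn [ 0.    -0.     0.024]
```

View pics/t2.png

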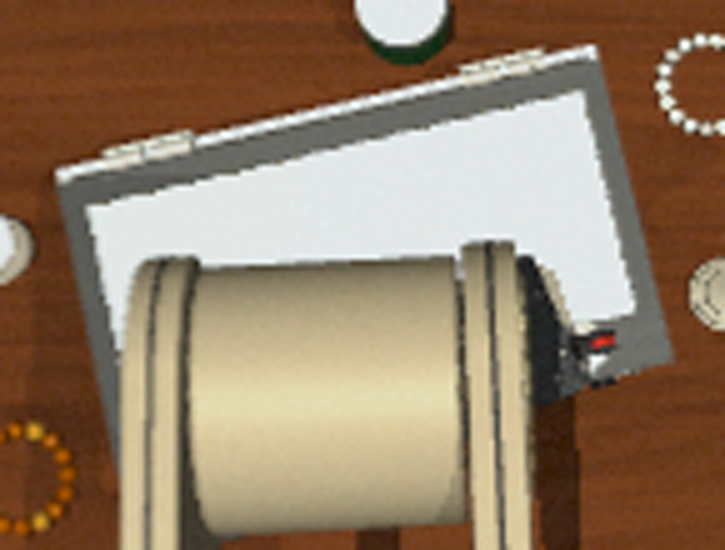

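The top crop shows the right wing, at crop (595,342), now lying along the front edge with its red end outward, so it is released. Next is the mid bolt.

>>> {"method": "carry_out", "body": {"targets": [{"x": 0.0035,"y": -0.0015,"z": 0.02,"ax": 0,"ay": 0,"az": 0.02,"hand": 40},{"x": 0.0035,"y": -0.0015,"z": 0.0395,"ax": 0,"ay": 0,"az": 0.02,"hand": 40},{"x": 0.0035,"y": -0.0015,"z": 0.0395,"ax": 0,"ay": 0,"az": 0.02,"hand": 40},{"x": 0.0035,"y": -0.0015,"z": 0.0395,"ax": 0,"ay": 0,"az": 0.02,"hand": 5},{"x": 0.0035,"y": -0.0015,"z": 0.0395,"ax": 0,"ay": 0,"az": 0.02,"hand": 5},{"x": 0.0035,"y": -0.0015,"z": 0.0395,"ax": 0,"ay": 0,"az": 0.02,"hand": 5},{"x": 0.0035,"y": -0.0015,"z": 0.0395,"ax": 0,"ay": 0,"az": 0.02,"hand": 5}]}}

```text
t: 6.45
tool_pos: [0.5117, 0.0781, 0.2712]
orientation: [3.085, 0.591, 0.002]
force: [-0.1, -1.9, 3.4]
opening: 0.0121
gripper_force: 14.8
```

```bash
python3 -c "
from h import *
go(K['mid'],.1025,YAW+1.6)"
```

```text
t 6.45 open 0.0121 gf 14.759039729833603 F [-0.1 -1.9  3.4] pos [0.5117 0.0781 0.2712]
shift [-0.0001 -0.0003  0.0017] turn [ 2.00e-03 -1.00e-03 -1.45e+00]
```

Well centred, with a side force under 2 N.

>>> {"method": "carry_out", "body": {"targets": [{"x": 0,"y": 0,"z": 0,"ax": 0,"ay": 0,"az": -0.18,"hand": 5},{"x": 0,"y": 0,"z": 0,"ax": 0,"ay": 0,"az": -0.36,"hand": 5},{"x": 0,"y": 0,"z": 0,"ax": 0,"ay": 0,"az": -0.54,"hand": 5},{"x": 0,"y": 0,"z": 0,"ax": 0,"ay": 0,"az": -0.72,"hand": 5},{"x": 0,"y": 0,"z": 0,"ax": 0,"ay": 0,"az": -0.9,"hand": 5},{"x": 0,"y": 0,"z": 0,"ax": 0,"ay": 0,"az": -1.08,"hand": 5},{"x": 0,"y": 0,"z": 0,"ax": 0,"ay": 0,"az": -1.26,"hand": 5},{"x": 0,"y": 0,"z": 0,"ax": 0,"ay": 0,"az": -1.42,"hand": 5}]}}

```text
t: 7.45
tool_pos: [0.511, 0.0785, 0.2711]
orientation: [-1.946, -2.465, 0.0]
force: [-6.7, 0.4, 10.2]
opening: 0.0117
gripper_force: 14.9
```

>>> {"method": "carry_out", "body": {"targets": [{"x": 0,"y": 0,"z": 0,"ax": 0,"ay": 0,"az": -0.04,"hand": 5},{"x": 0,"y": 0,"z": 0,"ax": 0,"ay": 0,"az": -0.04,"hand": 5}]}}

```text
t: 7.7
tool_pos: [0.511, 0.0785, 0.2711]
orientation: [-1.903, -2.498, 0.0]
force: [-6.6, 0.7, 9.9]
opening: 0.0117
gripper_force: 15.0
```

```bash
python3 -c "
from h import *
go(K['mid'],.1025,YAW+1.6);print(read_state()['wrist_torque'])"
```

```text
t 7.7 open 0.0117 gf 15.010239332914352 F [-6.6  0.7  9.9] pos [0.511  0.0785 0.2711]
shift [-0.0004  0.0004  0.0016] turn [-0.001 -0.001  0.01 ]
[ 0.05562654  1.0114424  -0.18333929]
```

>>> {"method": "carry_out", "body": {"targets": [{"x": 0,"y": 0,"z": 0,"ax": 0,"ay": 0,"az": 0,"hand": 40},{"x": 0,"y": 0,"z": 0,"ax": 0,"ay": 0,"az": 0,"hand": 40},{"x": 0,"y": 0,"z": -0.04,"ax": 0,"ay": 0,"az": 0,"hand": 40},{"x": 0.03,"y": 0,"z": -0.04,"ax": 0,"ay": 0,"az": 0.18,"hand": 40},{"x": 0.06,"y": 0,"z": -0.04,"ax": 0,"ay": 0,"az": 0.36,"hand": 40},{"x": 0.09,"y": 0,"z": -0.04,"ax": 0,"ay": 0,"az": 0.54,"hand": 40},{"x": 0.11,"y": 0,"z": -0.04,"ax": 0,"ay": 0,"az": 0.72,"hand": 40},{"x": 0.11,"y": 0,"z": -0.04,"ax": 0,"ay": 0,"az": 0.9,"hand": 40}]}}

```text
t: 8.7
tool_pos: [0.4817, 0.1857, 0.3101]
orientation: [-2.804, -1.415, 0.0]
force: [-0.0, 0.0, -1.1]
opening: 0.0371
gripper_force: 0.0
```

>>> {"method": "carry_out", "body": {"targets": [{"x": 0,"y": 0,"z": 0,"ax": 0,"ay": 0,"az": 0.18,"hand": 40},{"x": 0,"y": 0,"z": 0,"ax": 0,"ay": 0,"az": 0.36,"hand": 40},{"x": 0,"y": 0,"z": 0,"ax": 0,"ay": 0,"az": 0.54,"hand": 40},{"x": 0,"y": 0,"z": 0,"ax": 0,"ay": 0,"az": 0.54,"hand": 40},{"x": 0,"y": 0,"z": 0,"ax": 0,"ay": 0,"az": 0.54,"hand": 40}]}}

```text
t: 9.32
tool_pos: [0.4822, 0.1843, 0.3102]
orientation: [-3.078, -0.629, 0.0]
force: [0.8, -1.1, -0.4]
opening: 0.0374
gripper_force: 0.0
```

```bash
python3 -c "
from h import *
go(K['left'],.1025,YAW+.15)"
```

```text
t 9.32 open 0.0374 gf 0.0 F [ 0.8 -1.1 -0.4] pos [0.4822 0.1843 0.3102]
shift [0.0045 0.0007 0.0407] turn [-0.     0.     0.024]
```

>>> {"method": "carry_out", "body": {"targets": [{"x": 0.004,"y": 0.0005,"z": 0.02,"ax": 0,"ay": 0,"az": 0.02,"hand": 40},{"x": 0.004,"y": 0.0005,"z": 0.039,"ax": 0,"ay": 0,"az": 0.02,"hand": 40},{"x": 0.004,"y": 0.0005,"z": 0.039,"ax": 0,"ay": 0,"az": 0.02,"hand": 40},{"x": 0.004,"y": 0.0005,"z": 0.039,"ax": 0,"ay": 0,"az": 0.02,"hand": 5},{"x": 0.004,"y": 0.0005,"z": 0.039,"ax": 0,"ay": 0,"az": 0.02,"hand": 5},{"x": 0.004,"y": 0.0005,"z": 0.039,"ax": 0,"ay": 0,"az": 0.02,"hand": 5},{"x": 0.004,"y": 0.0005,"z": 0.039,"ax": 0,"ay": 0,"az": 0.02,"hand": 5}]}}

```text
t: 10.2
tool_pos: [0.4866, 0.1853, 0.2721]
orientation: [3.085, 0.591, 0.003]
force: [2.6, -2.6, 1.3]
opening: 0.0118
gripper_force: 14.8
```

```bash
python3 -c "
from h import *
go(K['left'],.1025,YAW+1.6)"
```

```text
t 10.2 open 0.0118 gf 14.831563085317612 F [ 2.6 -2.6  1.3] pos [0.4866 0.1853 0.2721]
shift [ 0.     -0.0001  0.0026] turn [ 2.00e-03 -1.00e-03 -1.45e+00]
```

>>> {"method": "carry_out", "body": {"targets": [{"x": 0,"y": 0,"z": 0,"ax": 0,"ay": 0,"az": -0.18,"hand": 5},{"x": 0,"y": 0,"z": 0,"ax": 0,"ay": 0,"az": -0.36,"hand": 5},{"x": 0,"y": 0,"z": 0,"ax": 0,"ay": 0,"az": -0.54,"hand": 5},{"x": 0,"y": 0,"z": 0,"ax": 0,"ay": 0,"az": -0.72,"hand": 5},{"x": 0,"y": 0,"z": 0,"ax": 0,"ay": 0,"az": -0.9,"hand": 5},{"x": 0,"y": 0,"z": 0,"ax": 0,"ay": 0,"az": -1.08,"hand": 5},{"x": 0,"y": 0,"z": 0,"ax": 0,"ay": 0,"az": -1.26,"hand": 5},{"x": 0,"y": 0,"z": 0,"ax": 0,"ay": 0,"az": -1.42,"hand": 5}]}}

```text
t: 11.2
tool_pos: [0.4854, 0.186, 0.272]
orientation: [-1.946, -2.464, 0.001]
force: [-8.3, 1.5, 9.9]
opening: 0.0118
gripper_force: 14.9
```

>>> {"method": "carry_out", "body": {"targets": [{"x": 0,"y": 0,"z": 0,"ax": 0,"ay": 0,"az": -0.04,"hand": 5},{"x": 0,"y": 0,"z": 0,"ax": 0,"ay": 0,"az": -0.04,"hand": 5}]}}

```text
t: 11.45
tool_pos: [0.4854, 0.186, 0.272]
orientation: [-1.902, -2.497, 0.001]
force: [-6.2, 1.9, 10.0]
opening: 0.0123
gripper_force: 15.0
```

```bash
python3 -c "
from h import *
go(K['left'],.1025,YAW+1.6);print(read_state()['wrist_torque'])"
```

```text
t 11.45 open 0.0123 gf 15.011723041534424 F [-6.2  1.9 10. ] pos [0.4854 0.186  0.272 ]
shift [-0.0008  0.001   0.0025] turn [-0.002 -0.002  0.011]
[ 0.18271207  1.23859642 -0.12617688]
```

>>> {"method": "carry_out", "body": {"targets": [{"x": 0,"y": 0,"z": 0,"ax": 0,"ay": 0,"az": 0,"hand": 40},{"x": 0,"y": 0,"z": 0,"ax": 0,"ay": 0,"az": 0,"hand": 40},{"x": 0,"y": 0,"z": -0.05,"ax": 0,"ay": 0,"az": 0,"hand": 40},{"x": 0,"y": -0.05,"z": -0.05,"ax": 0,"ay": 0,"az": 0.18,"hand": 40},{"x": 0,"y": -0.1,"z": -0.05,"ax": 0,"ay": 0,"az": 0.36,"hand": 40},{"x": 0,"y": -0.14,"z": -0.05,"ax": 0,"ay": 0,"az": 0.54,"hand": 40},{"x": 0,"y": -0.14,"z": -0.05,"ax": 0,"ay": 0,"az": 0.72,"hand": 40},{"x": 0,"y": -0.14,"z": -0.05,"ax": 0,"ay": 0,"az": 0.9,"hand": 40}]}}

```text
t: 12.45
tool_pos: [0.3507, 0.1482, 0.3215]
orientation: [2.806, 1.413, 0.002]
force: [-0.1, -0.1, 0.5]
opening: 0.0373
gripper_force: 0.0
```

```bash
python3 - <<'E'
from h import *
go(K['tab'],.13,YAW)
for n in("top","scene"):
    im,d=read_camera(n); np.savez(n+"3.npz",im=im,d=d)
    if n=="top": cv2.imwrite("pics/t3.png",cv2.resize(im[180:300,165:310],None,fx=5,fy=5,interpolation=cv2.INTER_CUBIC))
E
```

```text
t 12.45 open 0.0373 gf 0.0 F [-0.1 -0.1  0.5] pos [0.3507 0.1482 0.3215]
shift [0.0053 0.1417 0.0246] turn [ 0.    -0.001  0.704]
```

View pics/t3.png

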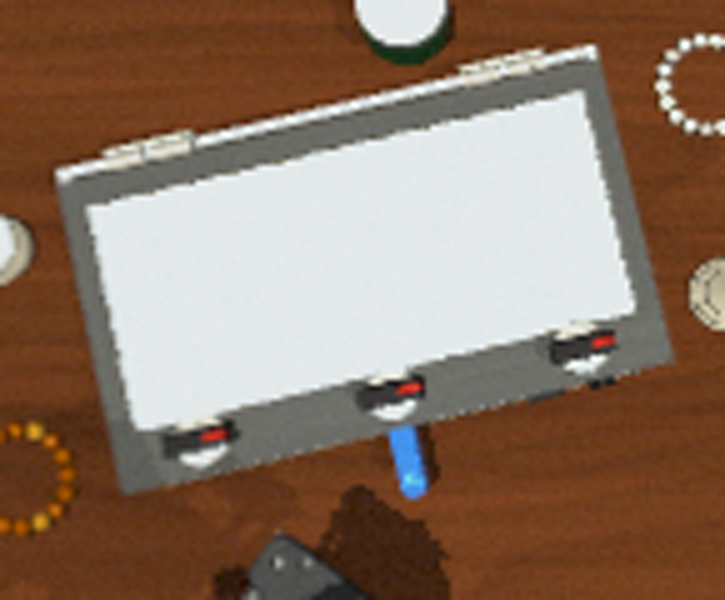

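All three wings now lie along the front edge at crop (198,438), (392,390) and (585,345). I'll measure their angles and then move to the tab.

>>> {"method": "carry_out", "body": {"targets": [{"x": 0.002,"y": 0.07,"z": 0,"ax": 0,"ay": 0,"az": 0.18,"hand": 40},{"x": 0.005,"y": 0.1,"z": 0,"ax": 0,"ay": 0,"az": 0.36,"hand": 40},{"x": 0.005,"y": 0.14,"z": 0,"ax": 0,"ay": 0,"az": 0.54,"hand": 40},{"x": 0.005,"y": 0.142,"z": 0,"ax": 0,"ay": 0,"az": 0.7,"hand": 40},{"x": 0.005,"y": 0.142,"z": 0,"ax": 0,"ay": 0,"az": 0.7,"hand": 40},{"x": 0.005,"y": 0.142,"z": 0,"ax": 0,"ay": 0,"az": 0.7,"hand": 40}]}}

```text
t: 13.3
tool_pos: [0.4683, 0.0687, 0.3211]
orientation: [-3.118, -0.383, 0.001]
force: [-0.2, 0.0, -0.1]
opening: 0.037
gripper_force: 0.0
```

```bash
python3 - <<'E'
from h import *
go(K['tab'],.076,YAW)
im=np.load("top3.npz")["im"]; hsv=cv2.cvtColor(im,cv2.COLOR_BGR2HSV); h,s,v=[hsv[...,i].astype(int) for i in range(3)]
m=(v<70)|(((h<6)|(h>174))&(s>170)&(v>120))
for k in("left","mid","right"):
    u=proj("top",np.r_[K[k],.106]); P=[]
    for b,a in zip(*np.nonzero(m)):
        if np.hypot(a-u[0],b-u[1])<9: P.append(onplane("top",a,b,.106)[:2])
    P=np.array(P); P=P[abs((P-K[k])@X)<.012]
    w,V=np.linalg.eigh(np.cov(P.T)); print(k,len(P),(P.mean(0)-K[k]).round(4),np.sqrt(12*w).round(3),((np.arctan2(V[1,1],V[0,1])-YAW)%np.pi).round(3))
E
```

```text
t 13.3 open 0.037 gf 0.0 F [-0.2  0.  -0.1] pos [0.4683 0.0687 0.3211]
shift [-0.0008  0.0005  0.0781] turn [-0.     0.     0.016]
left 42 [ 0.0009 -0.0028] [0.01  0.042] 1.604
mid 46 [ 0.0014 -0.0005] [0.012 0.037] 1.573
right 52 [0.0016 0.0001] [0.012 0.038] 1.571
```

The bolts read 1.57 to 1.60 rad, all released. Next I descend on the tab and grip it.

>>> {"method": "carry_out", "body": {"targets": [{"x": -0.001,"y": 0.0005,"z": 0.04,"ax": 0,"ay": 0,"az": 0.016,"hand": 40},{"x": -0.001,"y": 0.0005,"z": 0.079,"ax": 0,"ay": 0,"az": 0.016,"hand": 40},{"x": -0.001,"y": 0.0005,"z": 0.079,"ax": 0,"ay": 0,"az": 0.016,"hand": 40},{"x": -0.001,"y": 0.0005,"z": 0.079,"ax": 0,"ay": 0,"az": 0.016,"hand": 5},{"x": -0.001,"y": 0.0005,"z": 0.079,"ax": 0,"ay": 0,"az": 0.016,"hand": 5},{"x": -0.001,"y": 0.0005,"z": 0.079,"ax": 0,"ay": 0,"az": 0.016,"hand": 5},{"x": -0.001,"y": 0.0005,"z": 0.079,"ax": 0,"ay": 0,"az": 0.016,"hand": 5}], "newtons": 20}}

```text
t: 14.18
tool_pos: [0.4686, 0.0677, 0.244]
orientation: [3.121, 0.35, 0.005]
force: [0.0, -1.6, 7.6]
opening: 0.0138
gripper_force: 20.0
```

```bash
python3 - <<'E'
from h import *
go(K['tab'],.075,YAW)
for a in np.arange(.08,1.6,.08): print(round(a,2),round(.21*(1-np.cos(a)),3),-round(.21*np.sin(a),3))
E
```

```text
t 14.18 open 0.0138 gf 20.012108087539673 F [ 0.  -1.6  7.6] pos [0.4686 0.0677 0.244 ]
shift [-0.0008 -0.0006  0.002 ] turn [ 0.001 -0.003 -0.006]
0.08 0.001 -0.017
0.16 0.003 -0.033
0.24 0.006 -0.05
0.32 0.011 -0.066
0.4 0.017 -0.082
0.48 0.024 -0.097
0.56 0.032 -0.112
0.64 0.042 -0.125
0.72 0.052 -0.138
0.8 0.064 -0.151
0.88 0.076 -0.162
0.96 0.09 -0.172
1.04 0.104 -0.181
1.12 0.119 -0.189
1.2 0.134 -0.196
1.28 0.15 -0.201
1.36 0.166 -0.205
1.44 0.183 -0.208
1.52 0.199 -0.21
```

The tab is gripped at 13.8 mm wide. Swinging it up along the arc.

>>> {"method": "carry_out", "body": {"targets": [{"x": 0.001,"y": 0,"z": -0.017,"ax": 0,"ay": 0,"az": 0,"hand": 5},{"x": 0.003,"y": 0,"z": -0.033,"ax": 0,"ay": 0,"az": 0,"hand": 5},{"x": 0.006,"y": 0,"z": -0.05,"ax": 0,"ay": 0,"az": 0,"hand": 5},{"x": 0.011,"y": 0,"z": -0.066,"ax": 0,"ay": 0,"az": 0,"hand": 5},{"x": 0.017,"y": 0,"z": -0.082,"ax": 0,"ay": 0,"az": 0,"hand": 5},{"x": 0.024,"y": 0,"z": -0.097,"ax": 0,"ay": 0,"az": 0,"hand": 5},{"x": 0.032,"y": 0,"z": -0.112,"ax": 0,"ay": 0,"az": 0,"hand": 5},{"x": 0.042,"y": 0,"z": -0.125,"ax": 0,"ay": 0,"az": 0,"hand": 5}]}}

```text
t: 15.18
tool_pos: [0.5087, 0.0771, 0.3682]
orientation: [3.122, 0.349, -0.003]
force: [-2.6, -4.6, -0.7]
opening: 0.0137
gripper_force: 20.0
```

```bash
python3 - <<'E'
from h import *
a=.72; go(HINGE-X*.21*np.cos(a),.078+.21*np.sin(a),YAW)
im,d=read_camera("scene"); cv2.imwrite("pics/s4.png",cv2.resize(im[80:270,170:370],None,fx=3,fy=3,interpolation=cv2.INTER_CUBIC))
E
```

```text
t 15.18 open 0.0137 gf 20.004394920542836 F [-2.6 -4.6 -0.7] pos [0.5087 0.0771 0.3682]
shift [ 0.0101 -0.0006 -0.0153] turn [-0.     0.002 -0.006]
```

View pics/s4.png

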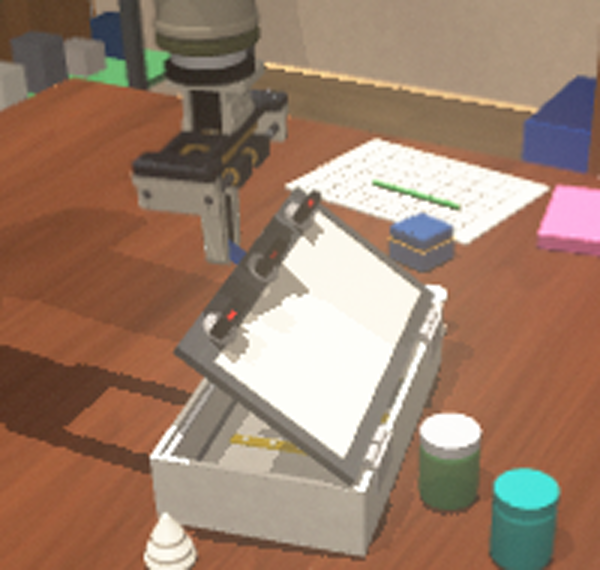

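The flap is lifted to about 0.64 rad with the fingers on the tab at crop (237,250), and nothing else is disturbed. Continuing.

>>> {"method": "carry_out", "body": {"targets": [{"x": 0.01,"y": 0,"z": -0.013,"ax": 0,"ay": 0,"az": 0,"hand": 5},{"x": 0.022,"y": 0,"z": -0.026,"ax": 0,"ay": 0,"az": 0,"hand": 5},{"x": 0.034,"y": 0,"z": -0.037,"ax": 0,"ay": 0,"az": 0,"hand": 5},{"x": 0.048,"y": 0,"z": -0.047,"ax": 0,"ay": 0,"az": 0,"hand": 5},{"x": 0.062,"y": 0,"z": -0.056,"ax": 0,"ay": 0,"az": 0,"hand": 5},{"x": 0.077,"y": 0,"z": -0.064,"ax": 0,"ay": 0,"az": 0,"hand": 5},{"x": 0.092,"y": 0,"z": -0.071,"ax": 0,"ay": 0,"az": 0,"hand": 5},{"x": 0.108,"y": 0,"z": -0.076,"ax": 0,"ay": 0,"az": 0,"hand": 5}]}}

```text
t: 16.23
tool_pos: [0.6142, 0.1019, 0.444]
orientation: [-3.12, -0.35, 0.001]
force: [-2.3, 1.6, 1.8]
opening: 0.0138
gripper_force: 20.0
```

```bash
python3 - <<'E'
from h import *
a=1.56; go(HINGE-X*.21*np.cos(a),.077+.21*np.sin(a),YAW)
E
```

```text
t 16.23 open 0.0138 gf 19.99825643375516 F [-2.3  1.6  1.8] pos [0.6142 0.1019 0.444 ]
shift [ 0.0573 -0.0006 -0.01  ] turn [-0.002  0.001 -0.005]
```

>>> {"method": "carry_out", "body": {"targets": [{"x": 0.014,"y": 0,"z": -0.004,"ax": 0,"ay": 0,"az": 0,"hand": 5},{"x": 0.028,"y": 0,"z": -0.006,"ax": 0,"ay": 0,"az": 0,"hand": 5},{"x": 0.038,"y": 0,"z": -0.008,"ax": 0,"ay": 0,"az": 0,"hand": 5},{"x": 0.046,"y": 0,"z": -0.009,"ax": 0,"ay": 0,"az": 0,"hand": 5},{"x": 0.052,"y": 0,"z": -0.009,"ax": 0,"ay": 0,"az": 0,"hand": 5},{"x": 0.055,"y": 0,"z": -0.009,"ax": 0,"ay": 0,"az": 0,"hand": 5},{"x": 0.055,"y": 0,"z": -0.009,"ax": 0,"ay": 0,"az": 0,"hand": 5},{"x": 0.055,"y": 0,"z": -0.009,"ax": 0,"ay": 0,"az": 0,"hand": 5}]}}

```text
t: 17.23
tool_pos: [0.6675, 0.1146, 0.4532]
orientation: [-3.119, -0.351, -0.001]
force: [-3.1, 5.8, 2.5]
opening: 0.0137
gripper_force: 20.0
```

```bash
python3 - <<'E'
from h import *
a=1.56; go(HINGE-X*.21*np.cos(a),.077+.21*np.sin(a),YAW)
im,d=read_camera("scene"); cv2.imwrite("pics/s5.png",cv2.resize(im[60:270,150:370],None,fx=3,fy=2.8,interpolation=cv2.INTER_CUBIC))
np.savez("scene5.npz",im=im,d=d)
# depth points in base frame on the flap: fit plane
p,rot,pos=cam("scene"); P=[]
for v in range(60,260):
    for u in range(180,350):
        if d[v,u]>0:
            o,r=ray("scene",u,v); q=o+r*d[v,u]; b=np.r_[(q[:2]-HINGE)@X,(q[:2]-HINGE)@Y,q[2]]
            if abs(b[1])<.15 and abs(b[0])<.05 and .10<b[2]<.25: P.append(b)
P=np.array(P); print(len(P))
hist=np.histogram(P[:,0],bins=20,range=(-.05,.05))[0]; print(hist)
for it in range(6):
    A=np.c_[P[:,1],P[:,2]-.076,np.ones(len(P))]; c,*_=np.linalg.lstsq(A,P[:,0],rcond=None); r=P[:,0]-A@c; P=P[abs(r)<max(.003,2*np.median(abs(r)))]
print(c.round(4),"angle",np.pi/2+np.arctan(c[1]),len(P),r.std())
E
```

```text
t 17.23 open 0.0137 gf 19.996349941939116 F [-3.1  5.8  2.5] pos [0.6675 0.1146 0.4532]
shift [ 0.0025 -0.0001 -0.0008] turn [-0.003 -0.001 -0.005]
1468
[  0   0   0   0  24   5   0   0 140 988  74  58  58  58  63   0   0   0
   0   0]
[-0.0043 -0.0315 -0.0002] angle 1.5393064766304978 874 0.0005726450363850622
```

View pics/s5.png

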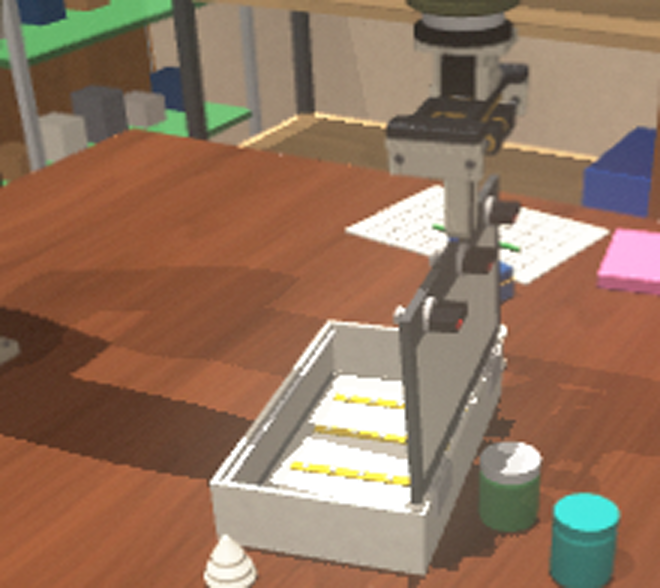

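The flap stands nearly upright. A plane fit on the depth gives 1.54 rad, so I add 6 mm and hold.

>>> {"method": "carry_out", "body": {"targets": [{"x": 0.002,"y": 0,"z": 0,"ax": 0,"ay": 0,"az": 0,"hand": 5},{"x": 0.004,"y": 0,"z": 0,"ax": 0,"ay": 0,"az": 0,"hand": 5},{"x": 0.006,"y": 0,"z": 0,"ax": 0,"ay": 0,"az": 0,"hand": 5},{"x": 0.006,"y": 0,"z": 0,"ax": 0,"ay": 0,"az": 0,"hand": 5},{"x": 0.006,"y": 0,"z": 0,"ax": 0,"ay": 0,"az": 0,"hand": 5},{"x": 0.006,"y": 0,"z": 0,"ax": 0,"ay": 0,"az": 0,"hand": 5},{"x": 0.006,"y": 0,"z": 0,"ax": 0,"ay": 0,"az": 0,"hand": 5},{"x": 0.006,"y": 0,"z": 0,"ax": 0,"ay": 0,"az": 0,"hand": 5}]}}

```text
t: 18.27
tool_pos: [0.6733, 0.116, 0.4533]
orientation: [-3.119, -0.352, -0.001]
force: [-1.8, 5.5, 4.2]
opening: 0.0139
gripper_force: 20.0
```

>>> {"method": "carry_out", "body": {"targets": [{"x": 0,"y": 0,"z": 0,"ax": 0,"ay": 0,"az": 0,"hand": 5},{"x": 0,"y": 0,"z": 0,"ax": 0,"ay": 0,"az": 0,"hand": 5},{"x": 0,"y": 0,"z": 0,"ax": 0,"ay": 0,"az": 0,"hand": 5},{"x": 0,"y": 0,"z": 0,"ax": 0,"ay": 0,"az": 0,"hand": 5},{"x": 0,"y": 0,"z": 0,"ax": 0,"ay": 0,"az": 0,"hand": 5},{"x": 0,"y": 0,"z": 0,"ax": 0,"ay": 0,"az": 0,"hand": 5},{"x": 0,"y": 0,"z": 0,"ax": 0,"ay": 0,"az": 0,"hand": 5},{"x": 0,"y": 0,"z": 0,"ax": 0,"ay": 0,"az": 0,"hand": 5}]}}

```text
t: 19.27
tool_pos: [0.6733, 0.116, 0.4532]
orientation: [-3.119, -0.351, -0.001]
force: [-3.0, 5.5, 4.3]
opening: 0.014
gripper_force: 20.0
```

```bash
python3 - <<'E'
from h import *
s=read_state(); print(s["t"],s["tool_pos"],s["force"],s["gripper_force"],s["opening"])
for k in range(2):
    im,d=read_camera("scene"); P=[]
    for v in range(60,260):
        for u in range(180,350):
            if d[v,u]>0:
                o,r=ray("scene",u,v); q=o+r*d[v,u]; b=np.r_[(q[:2]-HINGE)@X,(q[:2]-HINGE)@Y,q[2]]
                if abs(b[1])<.15 and abs(b[0])<.05 and .10<b[2]<.25: P.append(b)
    P=np.array(P)
    for it in range(6):
        A=np.c_[P[:,1],P[:,2]-.076,np.ones(len(P))]; c,*_=np.linalg.lstsq(A,P[:,0],rcond=None); r=P[:,0]-A@c; P=P[abs(r)<max(.003,2*np.median(abs(r)))]
    print(c.round(4),"angle",np.pi/2+np.arctan(c[1]),len(P))
E
```

```text
19.275 [0.67332275 0.1159588  0.45323045] [-2.97462445  5.46868721  4.256327  ] 19.99835972674191 0.014019742114407272
[-0.004  -0.0057  0.    ] angle 1.565066776324207 803
[-0.0042 -0.006   0.    ] angle 1.5648289665353061 785
```

The flap measures 1.565 rad, is steady, and is gripped at 20 N; it has been held for over a second. Handing in.

```bash
python3 -c "
from plant import robot
print(robot.close_job())"
```

```text
the job is handed in; nothing more can be done
None
```

The job is handed in at about 19 s, and no verdict came back: all three bolts are at their end stops, and the flap is held upright at 1.565 rad by its tab with a 20 N grip, with no bench items seen to be disturbed.

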